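# Put the mouse away under the desk riser

## Robot

A 7-joint arm with a two-finger parallel gripper is mounted at the origin on the work surface. World frame = base frame: x ahead of the robot, y to its left, z up, the work surface at z = 0. Lengths are in m, angles in rad, forces in N, time in s.
With the tool pointing down it reaches from about 0.35 to 0.9 m from the base axis. Payload 8.1 kg.
Tool frame: the origin (TCP) lies midway between the tips of the shut fingers; the grasp point (between the pads) lies 19 mm behind it (arm.hold_point_z is the z of the grasp point in the tool frame, in m); z points along the fingers, y is the line along which they close (so a half turn about z gives the same grasp; the last joint's range is limited). The gripper opens to 92 mm and grips with 3 to 60 N. Pads are 19 mm wide; open, the fingers measure 130 mm over their backs; the gripper's body (75 mm by 190 mm) begins 47 mm behind the grasp point.
Start: joints at [-1.336, 0.434, 0.025, 1.573, -0.012, 1.134, -0.075], TCP at [0.207, 0.59, 0.227] pointing down, gripper open.
Joint ranges: [-2.62, 2.62], [-0.44, 2.09], [-1.27, 1.32], [0.08, 2.57], [-1.32, 4.46], [0.12, 2], [-2.74, 2.74]. Speed limits (rad/s): [2.22, 2.22, 3.01, 3.01, 3.14, 3.14, 3.14].

## Interface

Orientations are given as a rotation vector (axis times angle).
In Python, from cell import arm, get_image, camera_params, job gives the robot as it stands.
- The arm moves only by the tool send_rows, never from a script. Its argument "deltas" is a list of rows, each a list of 3 entries, a list of its own where there are three numbers: the shift along the world's x, y, z in m, then the turn, a rotation vector about the world's x, y, z in rad, then the finger opening in m, from 0 to 0.0918. In form: [[[tx, ty, tz], [ax, ay, az], gripper], ...]. A call has exactly 10 rows; each row shifts and turns the commanded pose from where the row before left it; what a row does not reach is not made up. A row lasts 1/10 s, in which the tool goes at most 50 mm and 8.59 degrees, less where a joint would pass 70% of its speed; a pose out of reach is approached as far as the arm can. A call with a gripper value outside its range is refused whole. The fingers move at their own pace and stop on an object; "force" is the grip in N (left out, the last holds). Time passes only in rows, so rows that do not move let the fingers close, or fill a call up. It gives the time, the measured TCP pose, the force and the opening at its end, in the units of the state.
- arm.observe(): the state, without advancing time (a new reading comes with each control period).
- get_image(name): name is "side" or "top"; returns the picture (480x640x3 uint8, red, green, blue); there is no depth.
- camera_params(name): a dict with "fov_y" (degrees; the focal length in pixels is half the picture's height over the tangent of half this angle, whatever the lens; pixels are square), "cx", "cy" (the principal point, pixels), "distortion" ([k1, k2, p1, p2, k3] as OpenCV has them; the pictures are not rectified), "rvec" (rotation vector, rad) and "tvec" (3), from world to camera coordinates, as OpenCV has them. Camera axes: x right, y down, z forward; pixel columns grow to the right and rows downward; lengths in m; the calibration is good to about 2 mm. A picture is of the moment at which its call begins. camera_params takes no time and is no camera call.
- job.sign_off(): hands the job in, once; it reports no verdict.
The state is a dict: "clock": time; "joints": joint angles; "dq": joint speeds; "joint_efforts": joint torques, N m; "position": TCP position; "ee_rot": TCP orientation; "force": force on the tool from outside, world axes, zero at the start; "ft_torque": the same for the moment, N m; "width": opening from 0.0 (shut) to 1.0 (fully open).
Only numpy, scipy, OpenCV 4.12 (cv2) and the standard library are available. Lean on these libraries where they do the work, as an engineer would, in place of code of your own. Each camera call takes 0.05 s, during which the arm holds its last target. There are 200 camera calls.

## Task

Clear the desk: set the computer mouse that lies on top of the clear desk riser down in the wooden tray, right way up and without dropping it, while the tray is still out on the desk. Then slide the tray, with the mouse in it, into the riser's free bay (the one without the notebooks), fin handle outwards, all the way home against the stop so that its front wall is flush with the riser's front edge. Do not disturb the notebooks, the phone or the flask.

Things in the scene. Friction and masses are not known exactly. Their poses are not given: they have to be found in the camera images.
- mouse_center (a point): Computer mouse, grey, 92 long (its x, wheel end at +x) x 50 wide (its y) x 34 high, about 90 g, sides upright up to 20 above its underside. This point is its centre, 17 above its underside. It lies loose on top of the riser (74 above the desk).
- tray: Loose open tray of pale wood on the desk, 180 long (x) x 140 wide (y) x 22 high, walls 4 and floor 4 thick, about 0.3 kg. Origin: centre of the box part, on its underside. Its +x end goes into the bay first; the front wall with the fin handle is at its -x end (outer face at x = -90).
- tray_fin (a point): Grip point on the tray's fin handle, an upright wooden plate 12 thick (across y) from the front wall out to x = -155 in the tray's frame, 6 to 52 above the desk. The point: mid-thickness, x = -130, z = 36 in the tray's frame. Grip across its thickness from above, fingers closing along the tray's y.
- riser: Low riser fixed to the desk: clear top 200 (x) x 352 (y), underside 62 and top 74 above the desk, on three dark wooden uprights 16 thick at y = -168, 0, 168 over the whole depth. Two bays, centred on y = -84 and 84, each 152 wide, open at the front (front edge x = -100). Stop rail 30 high across the back, its face at x = 80. Origin: centre, on the desk; x points into the bays.
- bay_home (a point): Point on the grey felt liner (paper-thin, no obstacle) in the free bay: where the tray's origin lies when the tray is fully home. Its x axis points into the bay, the direction to slide the tray (same axes as the riser); the riser's front edge is at x = -90 in this frame.
- notebooks: Stack of two notebooks (the upper with a brown cover, pale label and black band) 165 x 118 x 36 high in the other bay, 0.6 kg; origin at the centre of its underside. Leave alone.
- flask: Dark steel flask, 70 in diameter, 240 tall, standing on the desk behind the riser; origin at the centre of its underside. Leave alone.
- phone: Black phone 148 x 72 x 9 lying on the desk; origin at the centre of its underside. Leave alone.

How it is judged:
On the way, in this order (a step that is already met when the one before it is completed fails the run):
1. the mouse lies in the tray, right way up and let go, while the tray is still out of the bay (x of mouse_center in the frame of tray between -0.075 and 0.075 m and y of mouse_center in the frame of tray between -0.055 and 0.055 m and z of mouse_center in the frame of tray below 0.027 m and angle between mouse_center's own z axis and vertical below 0.2 rad and contact force between the fingers and mouse below 0.1 N and x of tray in the frame of bay_home below -0.15 m), for 0.2 s.
2. the tray is half-way into the bay, flat on the desk, under the riser's top (x of tray in the frame of bay_home above -0.1 m and y of tray in the frame of bay_home between -0.015 and 0.015 m and height (world z) of tray below 0.02 m).
At the end, for the whole second after the job is handed in: The tray stands flat on the desk in the free bay, its front within 7 mm of flush with the riser's front edge and within 10 mm of the bay's middle, fin outwards; the mouse lies flat in it, right way up; both at rest and released (x of tray in the frame of bay_home between -0.007 and 0.006 m and y of tray in the frame of bay_home between -0.01 and 0.01 m and height (world z) of tray below 0.005 m and angle between tray's own z axis and vertical below 0.05 rad and x of mouse_center in the frame of tray between -0.075 and 0.075 m and y of mouse_center in the frame of tray between -0.055 and 0.055 m and z of mouse_center in the frame of tray below 0.027 m and angle between mouse_center's own z axis and vertical below 0.2 rad and linear speed of each of tray, mouse below 0.02 m/s and x of tray_fin in the frame of bay_home below -0.1 m); the robot touches nothing.
It fails at once if the mouse is dropped (falls freely, faster than 0.8 m/s) (linear speed of mouse above 0.8 m/s and contact force between the fingers and mouse below 0.1 N).
It fails at once if the notebooks are moved by more than 15 mm (distance of notebooks from where it was at the start of the episode above 0.015 m).
It fails at once if the phone or flask is moved by more than 20 mm, or the flask tipped (distance of any of phone, flask from where it was at the start of the episode above 0.02 m or angle between flask's own z axis and vertical above 0.3 rad).
It also fails if it takes over 61 s, if anything falls off the work surface, if the arm or the gripper's body presses on something with over 40 N, if the wrist force passes 120 N, or if a joint passes its speed limit or range.

## Working session

There is one attempt and no reset: what is moved stays moved. The work goes in short steps, Python scripts to look and compute and a tool call to move; the robot and the scene stay as the last step left them, time stands still between calls to the robot, and variables do not carry over. Pictures are saved under pics/ and viewed, on a budget of 10 in all, crops included, one or two more only if the job needs it, and the job is handed in when it is done.

Besides the shell and the picture viewer there is one more tool, called after "Emit:" as name(argument=value, ...), one argument or row to a line, values as JSON. send_rows: Moves the arm, as the interface text tells. Its arguments: {"type":"object","properties":{"deltas":{"type":"array","items":{"type":"array"}},"force":{"type":"number"}},"required":["deltas"]}

```bash
mkdir -p pics
python3 - <<'E'
from cell import arm,get_image,camera_params
import cv2
for n in("side","top"):
    i=get_image(n); cv2.imwrite(f"pics/{n}0.png",i[:,:,::-1]); print(n,camera_params(n))
print(arm.observe(),arm.hold_point_z)
E
```

```text
side {'fov_y': 42.186835657830024, 'cx': 312.7609617064765, 'cy': 241.16729651520671, 'distortion': array([-0.07362889,  0.        ,  0.        ,  0.        ,  0.        ]), 'rvec': array([ 2.18256251, -0.60490089,  0.26754338]), 'tvec': array([-0.48285432,  0.24974637,  1.53763472])}
top {'fov_y': 44.75127438664171, 'cx': 323.2699628087605, 'cy': 237.38694581812695, 'distortion': array([-0.1470843,  0.       ,  0.       ,  0.       ,  0.       ]), 'rvec': array([ 2.04306658, -2.16562786,  0.23178087]), 'tvec': array([0.01010086, 0.57048489, 1.61019248])}
{'clock': 0.1, 'joints': array([-1.33560524,  0.43516039,  0.02496382,  1.57398724, -0.01160662,
        1.1340015 , -0.07514919]), 'dq': array([-6.37469611e-04, -2.34279007e-03, -2.97267813e-04, -1.69018261e-03,
        6.92214698e-04, -8.06489429e-05,  9.44655730e-04]), 'joint_efforts': array([ 2.67940108e-03, -6.69120884e+01,  9.87802595e-01, -3.15146112e+01,
       -6.05549128e-02,  3.74273874e-02,  1.81744207e-05]), 'position': array([0.20701977, 0.58924004, 0.22602623]), 'ee_rot': array([-5.28235695e-01, -3.09674283e+00,  2.20910993e-03]), 'force': array([ 0.43013449,  0.40054096, -0.11067091]), 'ft_torque': array([ 0.00713924, -0.00513576, -0.02836459]), 'width': 0.9996119602879652} -0.0188
```

View pics/top0.png

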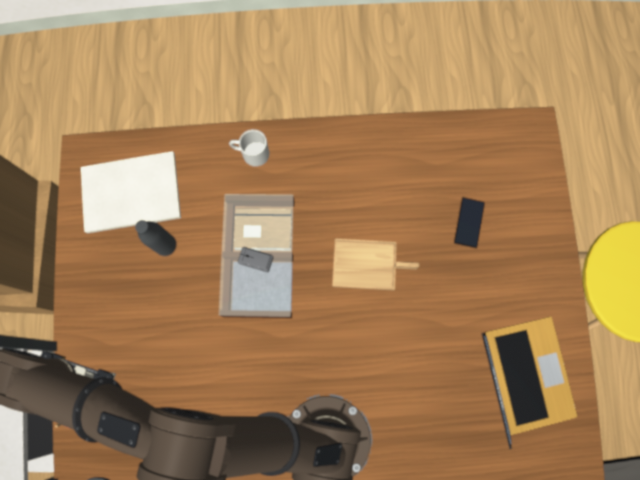

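View pics/side0.png

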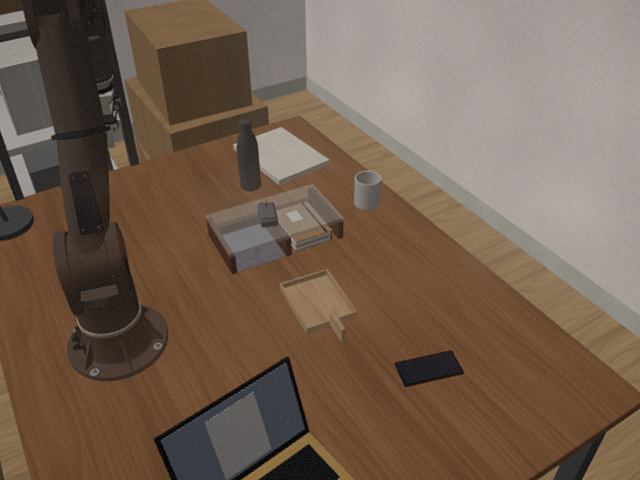

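The top view shows the riser at (220-293, 195-317), with its front edge at x≈292. The mouse is at (255,259), the free bay felt at (262,287), the tray at (365,264) and the fin tip at (418,265). In the side view the mouse is at (267,213) and the tray at (318,300). Next I'll segment these and look at enlarged crops.

```bash
cat > h.py <<'E'
import numpy as np,cv2
from cell import camera_params
def par(n):
    p=camera_params(n);f=240/np.tan(np.radians(p['fov_y'])/2)
    return np.array([[f,0,p['cx']],[0,f,p['cy']],[0,0,1]]),np.array(p['distortion']),cv2.Rodrigues(np.array(p['rvec']))[0],np.array(p['tvec'])
def ray(n,px):
    K,d,R,t=par(n);u=cv2.undistortPoints(np.array(px,float).reshape(-1,1,2),K,d).reshape(-1,2)
    return -R.T@t,np.c_[u,np.ones(len(u))]@R
def plane(n,px,z):
    c,r=ray(n,px);return c+r*((z-c[2])/r[:,2])[:,None]
def tri(pt,ps):
    (a,u),(b,v)=ray('top',pt),ray('side',ps);u=u[0];v=v[0]
    s=np.linalg.lstsq(np.c_[u,-v],b-a,rcond=None)[0];p,q=a+s[0]*u,b+s[1]*v
    return (p+q)/2,np.linalg.norm(p-q)
def proj(n,P):
    K,d,R,t=par(n);return cv2.projectPoints(np.array(P,float).reshape(-1,3),R,t,K,d)[0].reshape(-1,2)
E
python3 - <<'E'
import cv2,numpy as np
a=cv2.imread('pics/top0.png')[180:330,205:430];b=cv2.imread('pics/side0.png')[180:350,195:365]
A=cv2.resize(a,None,fx=3.5,fy=3.5,interpolation=cv2.INTER_CUBIC);cv2.imwrite('pics/tc.png',A)
cv2.imwrite('pics/sc.png',cv2.resize(b,None,fx=3.5,fy=3.5,interpolation=cv2.INTER_CUBIC))
E
```

```text
(no output)
```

View pics/tc.png

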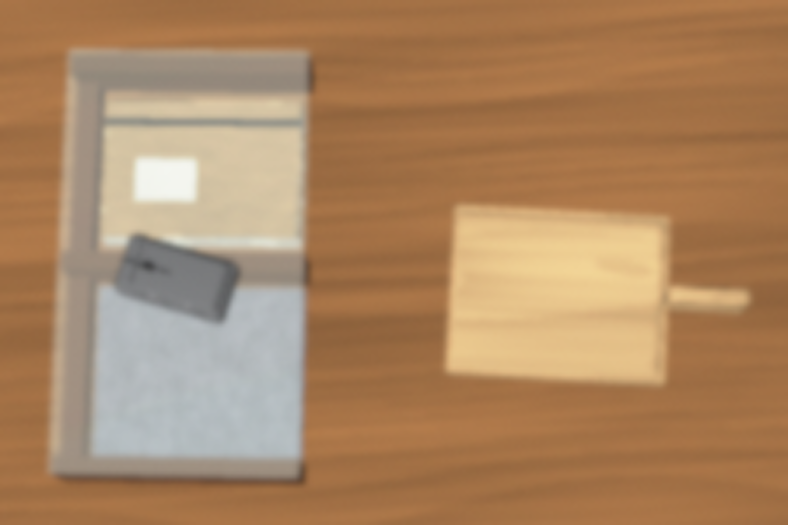

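View pics/sc.png

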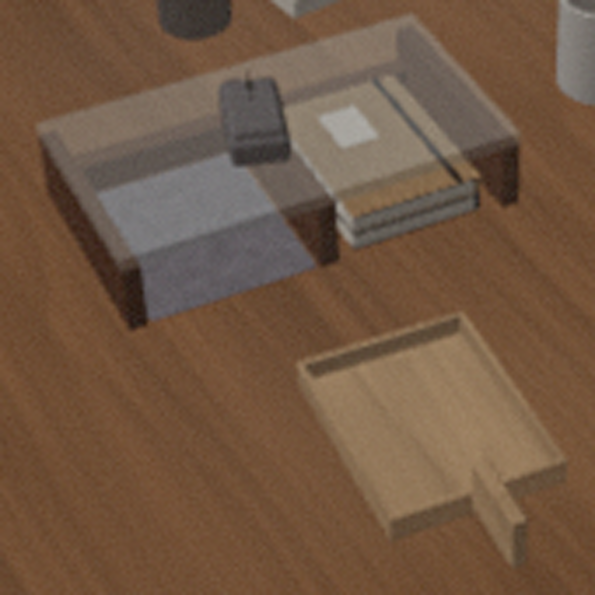

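Top crop: riser top corners are at (70,50), (309,52), (299,478) and (52,474), tray rim corners at (455,206), (669,216), (664,384) and (446,374), fin end at (749,298), and mouse corners at about (136,234), (238,264), (222,322) and (115,290). The same corners are visible in the side crop, so I'll triangulate them.

Run:
```python
from h import *
np.set_printoptions(precision=4,suppress=True)
T=lambda p:(np.array(p)+.5)/3.5-.5+[205,180]
S=lambda p:(np.array(p)+.5)/3.5-.5+[195,180]
pairs=dict(r_back_hi=((70,50),(408,16)),r_fr_hi=((309,52),(518,133)),r_fr_lo=((299,478),(137,262)),r_back_lo=((52,474),(40,127)),
t_back_hi=((455,206),(462,315)),t_fr_hi=((669,216),(566,463)),t_fr_lo=((664,384),(390,525)),t_back_lo=((446,374),(300,365)),fin=((749,298),(520,518)))
for k,(a,b) in pairs.items(): print(k,*tri(T(a),S(b)))
for nm,z in(('r',.074),('t',.022)):
    P=np.array([plane('top',[T(a)],z)[0] for k,(a,b) in pairs.items() if k[:2]==nm+'_'])
    bh,fh,fl,bl=P;d=(bh-fh+bl-fl)/2;w=(bh-bl+fh-fl)/2
    print(nm,'centre',P.mean(0),'yaw x',np.degrees(np.arctan2(d[1],d[0])),'len',np.linalg.norm(d),'yaw from width',np.degrees(np.arctan2(w[1],w[0]))+90,np.linalg.norm(w))
i=cv2.imread('pics/top0.png')[180:330,205:430];hsv=cv2.cvtColor(i,cv2.COLOR_BGR2HSV)
m=((hsv[:,:,2]<115)&(hsv[:,:,1]<60)).astype(np.uint8);m[:,:25]=0
c=max(cv2.findContours(m,0,cv2.CHAIN_APPROX_NONE)[0],key=cv2.contourArea);r=cv2.minAreaRect(c);print(r)
bx=cv2.boxPoints(r)+[205,180]
j=cv2.imread('pics/side0.png');hs=cv2.cvtColor(j,cv2.COLOR_BGR2HSV)
for z in(.074,.094,.108): 
    P=plane('top',bx,z);print(z,P.mean(0),np.diff(P,axis=0),)
print('mouse tri of top corners')
for a,b in (((136,234),(275,80)),((115,290),(222,85)),((222,322),(232,152)),((238,264),(288,145))): print(*tri(T(a),S(b)))
for n,a in(('phone',(470,222)),): print(n,plane('top',[a],.009))
```

```text
r_back_hi [0.7122 0.2582 0.0709] 0.0061284208302809255
r_fr_hi [0.6989 0.0582 0.0726] 0.0034841502460826665
r_fr_lo [0.3548 0.0808 0.0669] 0.010302969180504754
r_back_lo [0.3633 0.2797 0.0696] 6.109380276541095e-05
t_back_hi [ 0.5738 -0.0562  0.0159] 0.002905810079025033
t_fr_hi [ 0.5535 -0.2354  0.0173] 0.0044908174161699945
t_fr_lo [ 0.4131 -0.2201  0.0158] 0.002198530280401936
t_back_lo [ 0.4345 -0.0409  0.0169] 0.0026816843066874226
fin [ 0.4754 -0.2912  0.053 ] 0.0010840939803463843
r centre [0.5316 0.1687 0.074 ] yaw x 85.98371522216144 len 0.19857629646792657 yaw from width 86.21157750273689 0.3519298693488396
t centre [ 0.4936 -0.1381  0.022 ] yaw x 83.8944168602908 len 0.1802132480398217 yaw from width 83.53180287072502 0.14225177851412762
((55.14027404785156, 74.4457015991211), (32.5573616027832, 13.789789199829102), 42.273685455322266)
0.074 [0.5288 0.1589 0.074 ] [[ 0.0282 -0.0275  0.    ]
 [-0.0675 -0.0664  0.    ]
 [-0.0277  0.0274  0.    ]]
0.094 [0.5248 0.1568 0.094 ] [[ 0.0279 -0.0271  0.    ]
 [-0.0667 -0.0655  0.    ]
 [-0.0274  0.0271  0.    ]]
0.108 [0.5221 0.1553 0.108 ] [[ 0.0276 -0.0269  0.    ]
 [-0.0661 -0.065   0.    ]
 [-0.0271  0.0268  0.    ]]
mouse tri of top corners
[0.5488 0.2031 0.0948] 0.00246170219914409
[0.5059 0.2208 0.0945] 0.0012455497193243415
[0.4742 0.1367 0.0917] 0.0017609904061339698
[0.5193 0.1226 0.0903] 0.004642417715384816
phone [[ 0.6034 -0.4665  0.009 ]]
```

Emit:
send_rows(
  deltas=[
    [[0.014,-0.034,0],[0,0,-0.09],0.0918],
    [[0.014,-0.034,0],[0,0,-0.09],0.0918],
    [[0.014,-0.034,0],[0,0,-0.09],0.0918],
    [[0.014,-0.034,0],[0,0,-0.09],0.0918],
    [[0.014,-0.034,0],[0,0,-0.09],0.0918],
    [[0.014,-0.034,0],[0,0,-0.09],0.0918],
    [[0.014,-0.034,0],[0,0,-0.09],0.0918],
    [[0.014,-0.034,0],[0,0,-0.09],0.0918],
    [[0.014,-0.034,0],[0,0,-0.09],0.0918],
    [[0.014,-0.034,0],[0,0,-0.09],0.0918],
  ],
  force=12,
)

```text
clock: 1.1
position: [0.3473, 0.2481, 0.2266]
ee_rot: [-1.827, -2.555, 0.0]
force: [0.8, 1.0, 0.3]
width: 0.999
```

Emit:
send_rows(
  deltas=[
    [[0.0205,-0.0096,-0.008],[0,0,-0.085],0.0918],
    [[0.0205,-0.0096,-0.008],[0,0,-0.085],0.0918],
    [[0.0205,-0.0096,-0.008],[0,0,-0.085],0.0918],
    [[0.0205,-0.0096,-0.008],[0,0,-0.085],0.0918],
    [[0.0205,-0.0096,-0.008],[0,0,-0.085],0.0918],
    [[0.0205,-0.0096,-0.008],[0,0,-0.085],0.0918],
    [[0.0205,-0.0096,-0.008],[0,0,-0.085],0.0918],
    [[0.0205,-0.0096,-0.008],[0,0,-0.085],0.0918],
    [[0,0,0],[0,0,0],0.0918],
    [[0,0,0],[0,0,0],0.0918],
  ],
)

```text
clock: 2.1
position: [0.5111, 0.1728, 0.162]
ee_rot: [2.571, 1.805, -0.002]
force: [-0.4, -0.3, 0.6]
width: 0.998
```

Run:
```python
from cell import arm,get_image
import cv2
from h import *
i=get_image('side')[:,:,::-1]; o=arm.observe();print(o['position'],o['ee_rot'])
q=proj('side',[o['position']])[0];print('tcp px',q)
c=i[130:290,190:390];cv2.imwrite('pics/s1.png',cv2.resize(c,None,fx=3.5,fy=3.5,interpolation=2)); print((q-[190,130])*3.5)
```

```text
[0.51070721 0.17329424 0.16224918] [-2.57028236e+00 -1.80607350e+00  1.65829280e-03]
tcp px [265.25536041 192.20230507]
[263.39376145 217.70806775]
```

View pics/s1.png

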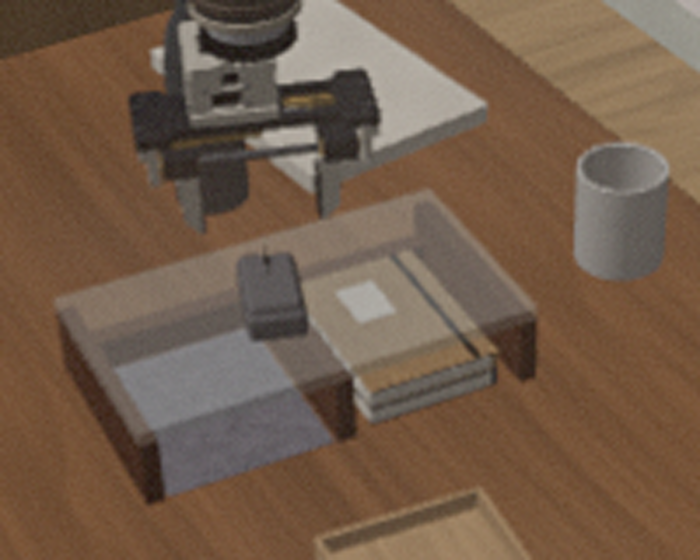

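The fingers (tips at (200,230) and (325,215)) straddle the mouse at (272,295), and the mouse is parallel to the jaws. Descending.

Emit:
send_rows(
  deltas=[
    [[0,0,-0.011],[0,0,0],0.0918],
    [[0,0,-0.011],[0,0,0],0.0918],
    [[0,0,-0.011],[0,0,0],0.0918],
    [[0,0,-0.011],[0,0,0],0.0918],
    [[0,0,-0.011],[0,0,0],0.0918],
    [[0,0,-0.011],[0,0,0],0.0918],
    [[0,0,-0.009],[0,0,0],0.0918],
    [[0,0,-0.006],[0,0,0],0.0918],
    [[0,0,0],[0,0,0],0.0918],
    [[0,0,0],[0,0,0],0.0918],
  ],
)

```text
clock: 3.15
position: [0.5113, 0.1729, 0.0818]
ee_rot: [2.572, 1.804, 0.0]
force: [-0.5, -0.3, 0.2]
width: 0.998
```

Emit:
send_rows(
  deltas=[
    [[0,0,0],[0,0,0],0.03],
    [[0,0,0],[0,0,0],0.03],
    [[0,0,0],[0,0,0],0.03],
    [[0,0,0],[0,0,0],0.03],
    [[0,0,0],[0,0,0],0.03],
    [[0,0,0],[0,0,0],0.03],
    [[0,0,0],[0,0,0],0.03],
    [[0,0,0],[0,0,0],0.03],
    [[0,0,0],[0,0,0],0.03],
    [[0,0,0],[0,0,0],0.03],
  ],
  force=12,
)

```text
clock: 4.15
position: [0.5113, 0.1729, 0.0818]
ee_rot: [2.572, 1.804, 0.0]
force: [-0.1, -0.3, 1.6]
width: 0.541
```

Gripped, with an opening of 49.7 mm. I'll lift it and carry it to the tray.

Emit:
send_rows(
  deltas=[
    [[0,0,0.01],[0,0,0],0.03],
    [[0,0,0.02],[0,0,0],0.03],
    [[0,0,0.02],[0,0,0],0.03],
    [[0,-0.01,0.015],[0,0,0],0.03],
    [[-0.001,-0.02,0],[0,0,0.03],0.03],
    [[-0.002,-0.03,0],[0,0,0.03],0.03],
    [[-0.002,-0.03,0],[0,0,0.03],0.03],
    [[-0.002,-0.03,0],[0,0,0.03],0.03],
    [[-0.002,-0.03,0],[0,0,0.03],0.03],
    [[-0.002,-0.03,0],[0,0,0.03],0.03],
  ],
)

```text
clock: 5.15
position: [0.4995, -0.009, 0.1472]
ee_rot: [-2.398, -2.029, 0.0]
force: [0.2, -0.0, -0.2]
width: 0.545
```

Emit:
send_rows(
  deltas=[
    [[-0.002,-0.03,0],[0,0,0.03],0.03],
    [[-0.002,-0.03,0],[0,0,0.026],0.03],
    [[-0.002,-0.03,0],[0,0,0],0.03],
    [[-0.002,-0.025,0],[0,0,0],0.03],
    [[-0.001,-0.015,-0.01],[0,0,0],0.03],
    [[0,0,-0.02],[0,0,0],0.03],
    [[0,0,-0.02],[0,0,0],0.03],
    [[0,0,-0.02],[0,0,0],0.03],
    [[0,0,-0.01],[0,0,0],0.03],
    [[0,0,0],[0,0,0],0.03],
  ],
)

```text
clock: 6.15
position: [0.49, -0.1373, 0.066]
ee_rot: [-2.341, -2.093, 0.003]
force: [0.2, 1.3, -1.0]
width: 0.542
```

Run:
```python
from cell import arm,get_image
import cv2
from h import *
i=get_image('side')[:,:,::-1]; o=arm.observe();print(o['position'],o['ee_rot'],o['width'],o['force'])
c=i[190:350,210:410];cv2.imwrite('pics/s2.png',cv2.resize(c,None,fx=3.5,fy=3.5,interpolation=2))
```

```text
[ 0.49070995 -0.13750319  0.0668476 ] [-2.34149535e+00 -2.09362969e+00  1.07600066e-03] 0.5430036075527004 [ 0.3040651  -0.54787941 -0.93205594]
```

View pics/s2.png

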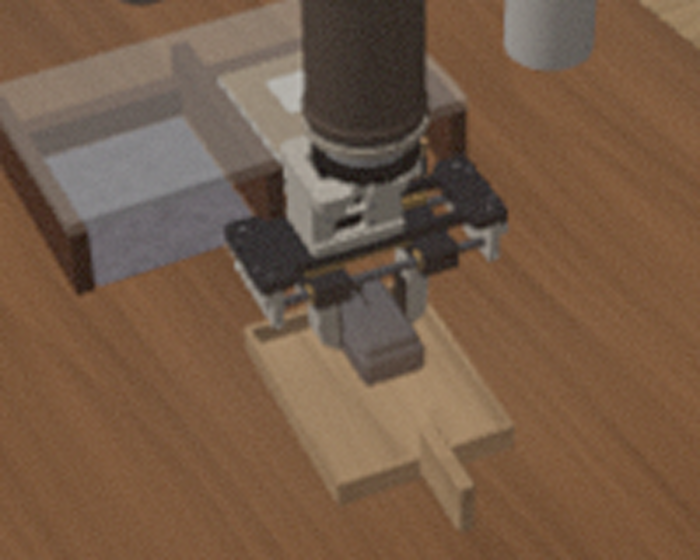

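The mouse (at (383,340)) is held level over the middle of the tray. Lowering it gently.

Emit:
send_rows(
  deltas=[
    [[0,0,-0.01],[0,0,0],0.03],
    [[0,0,-0.01],[0,0,0],0.03],
    [[0,0,-0.01],[0,0,0],0.03],
    [[0,0,-0.01],[0,0,0],0.03],
    [[0,0,-0.006],[0,0,0],0.03],
    [[0,0,-0.004],[0,0,0],0.03],
    [[0,0,-0.002],[0,0,0],0.03],
    [[0,0,-0.001],[0,0,0],0.03],
    [[0,0,0],[0,0,0],0.03],
    [[0,0,0],[0,0,0],0.03],
  ],
)

```text
clock: 7.2
position: [0.4914, -0.1371, 0.014]
ee_rot: [2.341, 2.094, 0.001]
force: [-1.1, 0.0, -1.0]
width: 0.542
```

Emit:
send_rows(
  deltas=[
    [[0,0,-0.001],[0,0,0],0.03],
    [[0,0,-0.001],[0,0,0],0.03],
    [[0,0,-0.0005],[0,0,0],0.03],
    [[0,0,0],[0,0,0],0.03],
    [[0,0,0],[0,0,0],0.064],
    [[0,0,0],[0,0,0],0.064],
    [[0,0,0],[0,0,0],0.064],
    [[0,0,0],[0,0,0],0.064],
    [[0,0,0],[0,0,0],0.064],
    [[0,0,0],[0,0,0],0.064],
  ],
)

```text
clock: 8.2
position: [0.4911, -0.1371, 0.0112]
ee_rot: [-2.341, -2.095, 0.0]
force: [0.0, 0.0, 0.7]
width: 0.697
```

Emit:
send_rows(
  deltas=[
    [[0,0,0.01],[0,0,0],0.064],
    [[0,0,0.015],[0,0,0],0.064],
    [[0,0,0.02],[0,0,0],0.064],
    [[0,0,0.025],[0,0,0],0.064],
    [[0,0,0.025],[0,0,0],0.064],
    [[0,-0.02,0],[0,0,0],0.064],
    [[-0.002,-0.03,0],[0,0,0],0.064],
    [[-0.004,-0.03,0],[0,0,0],0.064],
    [[-0.004,-0.03,0],[0,0,0],0.064],
    [[-0.004,-0.02,0],[0,0,0],0.064],
  ],
)

```text
clock: 9.2
position: [0.4766, -0.2696, 0.1072]
ee_rot: [2.342, 2.092, -0.0]
force: [-0.4, 0.6, -0.8]
width: 0.7
```

Run:
```python
from cell import arm,get_image
import cv2
from h import *
o=arm.observe();print(o['position'],o['ee_rot'],o['width'],o['force'])
i=get_image('side')[:,:,::-1];j=get_image('top')[:,:,::-1]
a=cv2.resize(i[240:360,250:380],None,fx=4,fy=4,interpolation=2)
cv2.imwrite('pics/top2.png',j)
b=cv2.resize(j[225:305,320:435],None,fx=2.4,fy=2.4,interpolation=2)
c=np.zeros((480,800,3),np.uint8);c[:,:520]=a;c[:192,520:796]=b
cv2.imwrite('pics/m3.png',c)
```

```text
[ 0.4766325  -0.26959521  0.10717582] [ 2.34222382e+00  2.09168619e+00 -4.53641581e-04] 0.6996622182591087 [-0.4088032   0.58311252 -0.80478492]
```

View pics/m3.png

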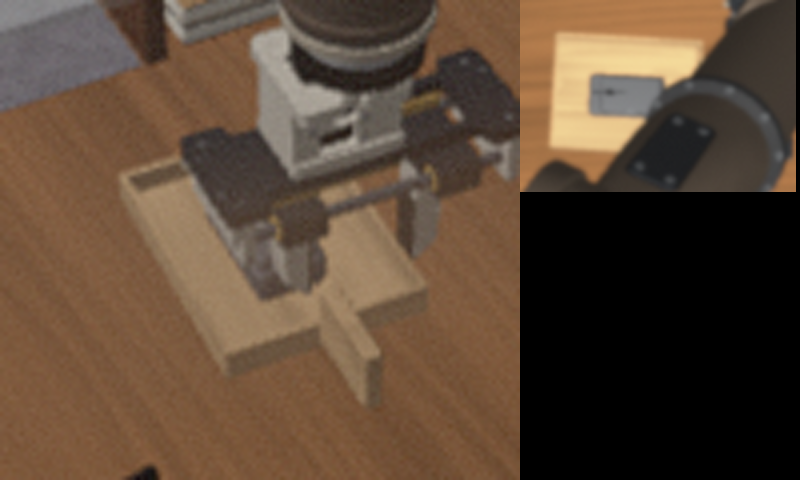

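The mouse lies flat in the tray and is released. The fin (at (350,340) in the crop) is between the fingers. I'll go down and grip it.

Emit:
send_rows(
  deltas=[
    [[0.0027,0.0023,-0.01],[0,0,0],0.064],
    [[0,0,-0.013],[0,0,0],0.064],
    [[0,0,-0.013],[0,0,0],0.064],
    [[0,0,-0.013],[0,0,0],0.064],
    [[0,0,-0.013],[0,0,0],0.064],
    [[0,0,-0.013],[0,0,0],0.064],
    [[0,0,-0.008],[0,0,0],0.064],
    [[0,0,-0.005],[0,0,0],0.064],
    [[0,0,0],[0,0,0],0.064],
    [[0,0,0],[0,0,0],0.064],
  ],
)

```text
clock: 10.3
position: [0.48, -0.265, 0.0185]
ee_rot: [2.341, 2.094, 0.0]
force: [0.8, -0.1, 0.1]
width: 0.697
```

Emit:
send_rows(
  deltas=[
    [[0,0,0],[0,0,0],0.03],
    [[0,0,0],[0,0,0],0.02],
    [[0,0,0],[0,0,0],0.01],
    [[0,0,0],[0,0,0],0],
    [[0,0,0],[0,0,0],0],
    [[0,0,0],[0,0,0],0],
    [[0,0,0],[0,0,0],0],
    [[0,0,0],[0,0,0],0],
    [[0,0,0],[0,0,0],0],
    [[0,0,0],[0,0,0],0],
  ],
  force=25,
)

```text
clock: 11.3
position: [0.4799, -0.2648, 0.0182]
ee_rot: [2.341, 2.095, 0.0]
force: [0.7, 0.9, 0.3]
width: 0.124
```

Emit:
send_rows(
  deltas=[
    [[-0.003,0.005,0],[0,0,0.004],0],
    [[-0.006,0.01,0],[0,0,0.005],0],
    [[-0.007,0.013,0],[0,0,0.005],0],
    [[-0.008,0.014,0],[0,0,0.006],0],
    [[-0.008,0.014,0],[0,0,0.006],0],
    [[-0.008,0.014,0],[0,0,0.006],0],
    [[-0.007,0.013,0],[0,0,0.005],0],
    [[-0.005,0.01,0],[0,0,0.005],0],
    [[-0.003,0.007,0],[0,0,0],0],
    [[0,0,0],[0,0,0],0],
  ],
)

```text
clock: 12.3
position: [0.4243, -0.1633, 0.0182]
ee_rot: [-2.294, -2.144, -0.0]
force: [-1.1, -0.4, -3.6]
width: 0.129
```

Run:
```python
from cell import arm,get_image
import cv2
from h import *
o=arm.observe();print(o['position'],o['ee_rot'],o['width'],o['force'])
i=get_image('side')[:,:,::-1];j=get_image('top')[:,:,::-1]
a=cv2.resize(i[180:330,190:320],None,fx=3.5,fy=3.5,interpolation=2);print(a.shape)
b=cv2.resize(j[245:330,215:375],None,fx=2,fy=2,interpolation=2)
b=cv2.resize(j[245:330,215:315+50],None,fx=2.2,fy=2.2,interpolation=2);print(b.shape)
c=np.zeros((525,800,3),np.uint8);c[:,:455]=a;c[:b.shape[0],460:460+b.shape[1]]=b[:,:340]
cv2.imwrite('pics/m4.png',c)
```

```text
[ 0.42430018 -0.16330154  0.01822434] [-2.29402397e+00 -2.14447693e+00 -2.24790814e-04] 0.12888298060201256 [-1.05644096 -0.41190772 -3.59871419]
(525, 455, 3)
(187, 330, 3)
```

View pics/m4.png

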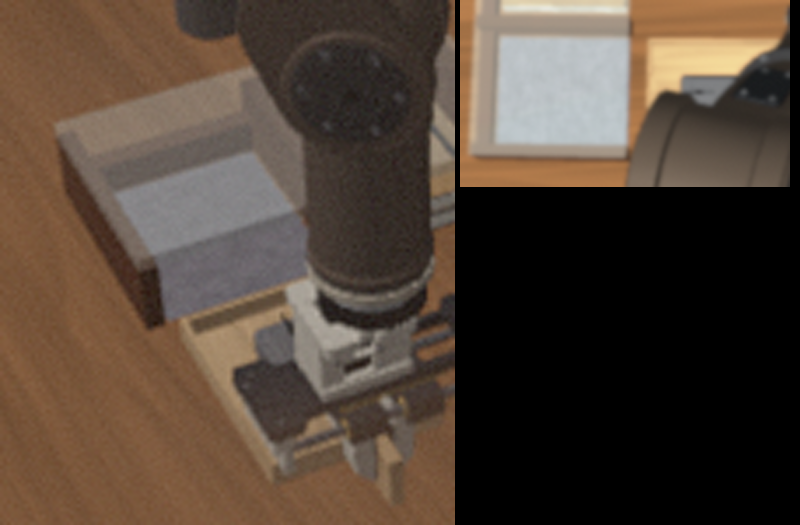

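The tray is just in front of the bay with the mouse in it. Its back-low rim corner is at crop (183,325) in the side view and its back-high corner at (648,38) in the top view. I'll check lateral alignment against the bay's inner corners.

Run:
```python
from h import *
np.set_printoptions(precision=4,suppress=True)
a=np.radians(86.1);ex=np.array([np.cos(a),np.sin(a)]);ey=np.array([-ex[1],ex[0]]);h=np.array([.4471,.1644])
S0=lambda p:(np.array(p)+.5)/3.5-.5+[195,180]
S1=lambda p:(np.array(p)+.5)/3.5-.5+[190,180]
T1=lambda p:(np.array(p)-[460,0]+.5)/2.2-.5+[215,245]
f=lambda n,p,z:(lambda q:print(n,q,(q[:2]-h)@ex,(q[:2]-h)@ey))(plane(*p,z)[0])
f('bay in lo front side0',('side',[S0((148,318))]),0)
f('bay in hi front side0',('side',[S0((316,265))]),0)
f('riser lo front outer bottom side0',('side',[S0((134,327))]),0)
f('riser hi front outer bottom side0',('side',[S0((513,204))]),0)
f('riser lo front side1 bottom outer',('side',[S1((150,328))]),0)
f('riser lo front side1 top',('side',[S1((155,263))]),.074)
f('tray bl side1',('side',[S1((183,325))]),.022)
f('tray front lo side1',('side',[S1((277,470))]),.022)
f('tray bh top1',('top',[T1((648,38))]),.022)
```

```text
bay in lo front side0 [0.366  0.0874 0.    ] -0.0823175956920854 0.07564944089099802
bay in hi front side0 [0.512  0.0745 0.    ] -0.08523197650072167 -0.07082959215867715
riser lo front outer bottom side0 [0.3519 0.0835 0.    ] -0.08722031134471736 0.08949759577151398
riser hi front outer bottom side0 [0.6925 0.0572 0.    ] -0.09024793522037239 -0.2520998498710237
riser lo front side1 bottom outer [0.3504 0.083  0.    ] -0.08778288906830461 0.09098929112721263
riser lo front side1 top [0.3567 0.0704 0.074 ] -0.09995212634654517 0.08382404587562298
tray bl side1 [0.3654 0.0492 0.022 ] -0.12050033930927649 0.07366508982195559
tray front lo side1 [ 0.3556 -0.1291  0.022 ] -0.2990559689391454 0.07135883513621306
tray bh top1 [0.5098 0.0481 0.022 ] -0.11178889034489424 -0.07043888217360561
```

Aligned to within about 2 mm. Sliding in.

Emit:
send_rows(
  deltas=[
    [[0.0003,0.005,0],[0,0,0],0],
    [[0.0005,0.008,0],[0,0,0],0],
    [[0.0007,0.01,0],[0,0,0],0],
    [[0.0007,0.01,0],[0,0,0],0],
    [[0.0007,0.01,0],[0,0,0],0],
    [[0.0007,0.01,0],[0,0,0],0],
    [[0.0007,0.01,0],[0,0,0],0],
    [[0.0007,0.01,0],[0,0,0],0],
    [[0.0005,0.007,0],[0,0,0],0],
    [[0,0,0],[0,0,0],0],
  ],
)

```text
clock: 13.4
position: [0.4305, -0.0833, 0.0182]
ee_rot: [-2.294, -2.145, -0.001]
force: [-0.2, 1.0, -2.4]
width: 0.128
```

Emit:
send_rows(
  deltas=[
    [[0.0004,0.006,0],[0,0,0],0],
    [[0.0007,0.01,0],[0,0,0],0],
    [[0.0007,0.01,0],[0,0,0],0],
    [[0.0007,0.01,0],[0,0,0],0],
    [[0.0007,0.01,0],[0,0,0],0],
    [[0.0007,0.01,0],[0,0,0],0],
    [[0.0007,0.01,0],[0,0,0],0],
    [[0.0007,0.01,0],[0,0,0],0],
    [[0.0004,0.006,0],[0,0,0],0],
    [[0,0,0],[0,0,0],0],
  ],
)

```text
clock: 14.4
position: [0.4362, -0.0015, 0.0182]
ee_rot: [-2.295, -2.145, -0.001]
force: [-0.6, 0.5, -2.6]
width: 0.13
```

Emit:
send_rows(
  deltas=[
    [[0.0003,0.004,0],[0,0,0],0],
    [[0.0004,0.005,0],[0,0,0],0],
    [[0.0004,0.005,0],[0,0,0],0],
    [[0.0004,0.005,0],[0,0,0],0],
    [[0.0003,0.004,0],[0,0,0],0],
    [[0.0002,0.003,0],[0,0,0],0],
    [[0.0002,0.003,0],[0,0,0],0],
    [[0.0001,0.002,0],[0,0,0],0],
    [[0,0,0],[0,0,0],0],
    [[0,0,0],[0,0,0],0],
  ],
)

```text
clock: 15.4
position: [0.4384, 0.0285, 0.0182]
ee_rot: [-2.296, -2.144, -0.0]
force: [-0.8, 0.6, -1.8]
width: 0.127
```

Emit:
send_rows(
  deltas=[
    [[0,0.001,0],[0,0,0],0],
    [[0.0001,0.001,0],[0,0,0],0],
    [[0,0.001,0],[0,0,0],0],
    [[0.0001,0.001,0],[0,0,0],0],
    [[0.0001,0.001,0],[0,0,0],0],
    [[0,0.001,0],[0,0,0],0],
    [[0,0,0],[0,0,0],0],
    [[0,0,0],[0,0,0],0],
    [[0,0,0],[0,0,0],0],
    [[0,0,0],[0,0,0],0],
  ],
)

```text
clock: 16.4
position: [0.4387, 0.0344, 0.0182]
ee_rot: [-2.296, -2.144, -0.0]
force: [-0.5, 1.5, -2.8]
width: 0.129
```

Still no contact with the stop. I'll keep going in 1 mm steps, a few at a time.

Emit:
send_rows(
  deltas=[
    [[0,0.001,0],[0,0,0],0],
    [[0.0001,0.001,0],[0,0,0],0],
    [[0,0.001,0],[0,0,0],0],
    [[0,0,0],[0,0,0],0],
    [[0,0,0],[0,0,0],0],
    [[0,0,0],[0,0,0],0],
    [[0,0,0],[0,0,0],0],
    [[0,0,0],[0,0,0],0],
    [[0,0,0],[0,0,0],0],
    [[0,0,0],[0,0,0],0],
  ],
)

```text
clock: 17.4
position: [0.4388, 0.0373, 0.0182]
ee_rot: [-2.297, -2.143, -0.0]
force: [0.1, 0.3, -2.0]
width: 0.125
```

Emit:
send_rows(
  deltas=[
    [[0,0.001,0],[0,0,0],0],
    [[0.0001,0.001,0],[0,0,0],0],
    [[0,0.001,0],[0,0,0],0],
    [[0,0,0],[0,0,0],0],
    [[0,0,0],[0,0,0],0],
    [[0,0,0],[0,0,0],0],
    [[0,0,0],[0,0,0],0],
    [[0,0,0],[0,0,0],0],
    [[0,0,0],[0,0,0],0],
    [[0,0,0],[0,0,0],0],
  ],
)

```text
clock: 18.4
position: [0.4389, 0.0385, 0.0183]
ee_rot: [2.298, 2.14, -0.001]
force: [0.1, -8.2, -0.1]
width: 0.127
```

Contact at the stop: -8 N and y stalled at 0.0385. Releasing and retreating upwards.

Emit:
send_rows(
  deltas=[
    [[0,-0.0015,0],[0,0,0],0],
    [[0,0,0],[0,0,0],0.04],
    [[0,0,0],[0,0,0],0.04],
    [[0,0,0],[0,0,0],0.04],
    [[0,0,0],[0,0,0],0.04],
    [[0,0,0],[0,0,0],0.04],
    [[0,0,0.01],[0,0,0],0.04],
    [[0,0,0.015],[0,0,0],0.04],
    [[0,0,0.02],[0,0,0],0.04],
    [[0,0,0.025],[0,0,0],0.04],
  ],
)

```text
clock: 19.4
position: [0.4383, 0.0384, 0.0891]
ee_rot: [-2.297, -2.143, 0.002]
force: [-0.2, -0.1, -0.6]
width: 0.434
```

Emit:
send_rows(
  deltas=[
    [[0,-0.01,0.03],[0,0,0],0.04],
    [[0,-0.03,0.02],[0,0,0],0.04],
    [[0,-0.04,0.01],[0,0,0],0.04],
    [[0,-0.04,0],[0,0,0],0.04],
    [[0,-0.04,0],[0,0,0],0.04],
    [[0,-0.04,0],[0,0,0],0.04],
    [[0,-0.04,0],[0,0,0],0.04],
    [[0,-0.03,0],[0,0,0],0.04],
    [[0,-0.02,0],[0,0,0],0.04],
    [[0,0,0],[0,0,0],0.04],
  ],
)

```text
clock: 20.4
position: [0.4381, -0.2547, 0.1491]
ee_rot: [2.3, 2.137, -0.001]
force: [-0.4, 0.7, -0.5]
width: 0.436
```

Run:
```python
from cell import arm,get_image
import cv2
from h import *
o=arm.observe();print(o['position'],o['width'],o['force'],o['clock'])
i=get_image('side')[:,:,::-1];j=get_image('top')[:,:,::-1]
a=cv2.resize(i[180:330,190:320],None,fx=3.5,fy=3.5,interpolation=2)
b=cv2.resize(j[180:330,215:345],None,fx=2.6,fy=2.6,interpolation=2)
c=np.zeros((525,800,3),np.uint8);c[:,:455]=a;c[:b.shape[0],460:460+b.shape[1]]=b
cv2.imwrite('pics/m5.png',c)
```

```text
[ 0.43814653 -0.25467831  0.14914606] 0.4364785019638888 [-0.40637365  0.70677069 -0.48896855] 20.4
```

View pics/m5.png

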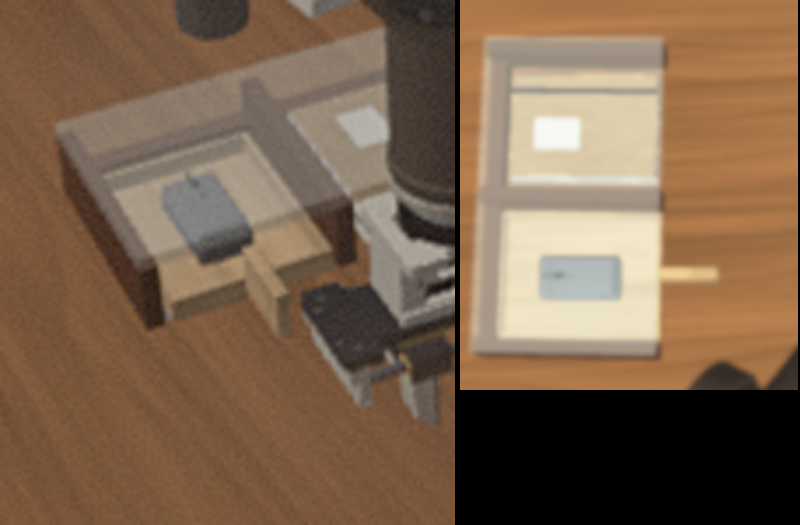

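The tray is fully home. Its front wall lines up with the riser's front edge, the fin points outwards, and the mouse is flat in the tray. Dead reckoning puts the tray origin at about (0.447, 0.165), against the measured bay_home of (0.447, 0.164).

```bash
python3 -c "
from cell import job
print(job.sign_off())"
```

```text
the job is handed in; nothing more can be done
None
```

The job is done and handed in at about 20.5 s of the 61 s allowed. I set the mouse down gently in the tray while the tray was still on the desk. Then I gripped the fin, aligned the tray with the free bay and slid it in until it met the stop (about 8 N at the wrist). I released it and moved the gripper clear.

**Last checks:**
- **Tray:** in the final pictures the tray is home with the fin outwards and its front wall looks flush. Tracking the moves puts the tray origin within about 1 mm of my measured bay_home. I did not re-measure it from the final pictures.
- **Mouse:** it lies flat and right way up near the middle of the tray.
- **Other things:** the notebooks look unmoved in the final pictures. The gripper did not go near the phone or the flask; I did not check the phone again, and only the flask's base shows in the last side view.
- **Disagreements:** before the slide, the side and top views differed by about 2 mm on sideways alignment. One side-view reading of the riser's far outer corner was 8 mm off. I put that down to pixel error and went by the others, and the tray met no sideways resistance going in.

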